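Open the grille guard and pull the collet cassette out of its dock

TASK

On the fixture bolted to the bench, push the sliding grille guard by its upright tab all the way off the cassette until its spring detent clicks and keeps it open. Then pinch the cassette's two side catches together, lift the cassette upright out of its dock to about 12 cm above its seat, and finish while still holding it there, catches pinched, the cassette touching nothing but the fingers; the guard stays open and the loose things around the fixture are left where they are.

Things in the scene. Friction and masses are not known exactly. Their poses are not given: they have to be found in the camera images.
- fixture: Aluminium base plate 210 x 240 x 30 mm bolted to the bench (cannot move). Origin: centre of its underside; z up. Two steel rails run along its y at x = -85 and +85 mm: 12 mm thick, top at z = 100 mm, 158 mm clear between them. The cassette's dock is at its -y end. A sprung plunger outside the +x rail is the guard's detent.
- dock (a point): Centre of the dock's seat, at x 0, y -60, z 30 mm in the fixture's frame; the cassette's underside rests here. Dark steel walls stand round it, within 40 mm of it in x and 50 mm in y; their tops, and the lips that hold the catch noses, are 21 mm above the seat.
- guard (a joint): Dark steel grille, 170 (fixture x) by 90 mm, top 106 mm above the bench, sliding on the rails along fixture +y. Metres: 0 = shut, centre over the cassette; 0.100 = open at its end stop, centre at fixture y +40 mm. Slides with 1 N; at 0.089 meets the detent (up to 8 N), past 0.096 snaps to 0.100 and is kept there by about 5 N. Starts at 0 to 0.030.
- push_tab (a point): Top centre of the guard's upright steel push tab: 50 mm along fixture x, 6 mm thick along fixture y, standing 34 mm above the grille at the guard's centre. It moves with the guard; top at z = 140 mm.
- cassette: Loose dark steel cassette, 0.25 to 0.5 kg, 56 x 84 mm, 36 mm high; four studs with brass collars in a row along its y, tops at 60 mm. Origin: centre of its underside; axes as the fixture's when seated, z up; about 1.7 mm play in the dock. Mid-way on its -x and +x sides are upright sprung catches, whose noses hook under the dock's lips; both must be pinched in more than 4 mm to lift it.
- catch_near_pad (a point): Centre of the outer face of the black ribbed finger pad of the catch on the cassette's -x side (the robot's), 31 mm from its centre and 43 mm above its underside. Pad 34 mm wide (y), from 26 to 60 mm above the underside. The two pads are 62 mm across, 48 mm when fully pinched.
- catch_far_pad (a point): The same on the +x side: outer face of the pad, 31 mm from the cassette's centre, 43 mm above its underside.
- catch_near (a joint): How far the -x catch is pressed in, m: 0 = out (hooked), 0.007 = fully in. Spring: 2 N at the start, 5 N fully in.
- catch_far (a joint): How far the +x catch is pressed in, m: 0 = out (hooked), 0.007 = fully in. Spring as catch_near.
- block: Bystander: loose steel block full of holes, 76 x 51 x 102 mm high. Origin: centre of its underside.
- mallet: Bystander: loose mallet with orange handle lying on the bench along its x, about 260 mm long. Origin: underside, mid length.
- oil_can: Bystander: white plastic bottle, 52 mm across, 120 mm high. Origin: centre of its underside.

How it is judged:
On the way, in this order (a step that is already met when the one before it is completed fails the run):
1. the guard is pushed into its open detent while the cassette is still seated (value of joint guard above 0.0965 m and z of cassette in the frame of fixture below 0.037 m), for 0.2 s.
2. both catches are pinched and the cassette has left its dock (value of joint each of catch_near, catch_far above 0.004 m and z of cassette in the frame of fixture above 0.06 m), for 0.1 s.
At the end, for the whole second after the job is handed in: The guard is in its open detent (joint above 96.5 mm); the fingers hold the cassette still and upright (within 15 degrees) with both catches pinched in by more than 4 mm, its underside more than 80 mm above its seat, touching neither the fixture nor the loose things (value of joint guard above 0.0965 m and z of cassette in the frame of fixture above 0.11 m and angle between cassette's own z axis and vertical below 0.26 rad and value of joint each of catch_near, catch_far above 0.004 m and contact force between the fingers and cassette above 2 N and contact force between cassette and fixture below 0.1 N and contact force between cassette and block below 0.1 N and contact force between cassette and mallet below 0.1 N and contact force between cassette and oil_can below 0.1 N and linear speed of cassette below 0.03 m/s); the arm keeps its last pose, push and grip.
It fails at once if a bystander is shoved more than 30 mm (distance of any of block, mallet, oil_can from where it was at the start of the episode above 0.03 m).
It also fails if it takes over 51 s, if anything falls off the work surface, if the arm or the gripper's body presses on something with over 40 N, if the wrist force passes 120 N, or if a joint passes its speed limit or range.

ROBOT

A 7-joint arm with a two-finger parallel gripper is mounted at the origin on the work surface. World frame = base frame: x ahead of the robot, y to its left, z up, the work surface at z = 0. Lengths are in m, angles in rad, forces in N, time in s.
With the tool pointing down it reaches from about 0.425 to 0.925 m from the base axis. Payload 6.8 kg.
Tool frame: the origin (TCP) lies at the very end of the fingers, on their centre line; the grasp point (between the pads) lies 19 mm behind it; z points along the fingers, y is the line along which they close (so a half turn about z gives the same grasp; the last joint's range is limited). The gripper opens to 85 mm and grips with 20 to 120 N. Pads are 22 mm wide; open, the fingers measure 114 mm over their backs; the gripper's body (76 mm by 85 mm) begins 54 mm behind the grasp point. The pads swing forward as they close: fully open they stand 13 mm farther back than shut.
Start: joints at [1.139, 0.477, 0.022, 1.555, -0.011, 1.109, -0.083], TCP at [0.215, -0.64, 0.231] pointing down, gripper open.
Joint ranges: [-2.96, 2.96], [-0.34, 2.1], [-1.41, 1.46], [0.24, 2.44], [-1.37, 4.51], [0.17, 1.92], [-2.96, 2.96]. Speed limits (rad/s): [2.39, 2.39, 3.14, 3.14, 3.14, 3.14, 3.14].

INTERFACE

Orientations are given as a unit quaternion [w, x, y, z].
In Python, from station import bot, read_camera, camera_info gives the robot as it stands (bot), with the cameras as plain functions.
- The arm moves only by the tool jog_arm, called after "Request:" by a JSON object that holds its "name" and its "arguments", one argument or row to a line. Schema: {"type":"object","properties":{"ticks":{"type":"array","items":{"type":"array","items":{"type":"number"},"minItems":5,"maxItems":5},"minItems":1,"maxItems":20},"grip_n":{"type":"number"},"only":{"type":"string"},"quiet":{"type":"boolean"},"lines":{"type":"string"}},"required":["ticks"],"additionalProperties":false}. ticks is a list of rows, 1 to 20 of them, each of 5 numbers: dx, dy, dz in shares of the most that a row can go, 1 being 50 mm, then a turn about the tool's z in fractions of the full range, 1 being 120 degrees, then the opening from 0.0 (shut) to 1.0 (fully open); each row shifts and turns the commanded pose from where the row before left it, along the tool's axes as they then stand; what a row does not reach is not made up. A row lasts 1/10 s, in which the tool goes at most 0.05 m and 0.15 rad, less where a joint would pass 70% of its speed; a pose out of reach is approached as far as the arm can. The fingers move at their own pace and stop on an object; grip_n is the grip in N (left out, the last holds). Time passes only in rows, so rows that do not move let the fingers close. The tool returns the time, the measured TCP pose, the force, the opening and the grip force at its end. only (a regular expression) keeps the lines of the reply that match it, lines (a string "A,B") keeps lines A to B, and quiet returns only ok. Input that does not fit is refused with a message, and nothing moves.
- bot.get_obs(): the state, without advancing time (a new reading comes with each control period).
- read_camera(name): name is "scene" or "side" or "wrist"; returns the picture (384x512x3 uint8, blue, green, red); there is no depth.
- camera_info(name): a dict with "vertical_fov" (degrees; the focal length in pixels is half the picture's height over the tangent of half this angle, whatever the lens; pixels are square), "cx", "cy" (the principal point, pixels), "k1" (the pictures are not rectified: a ray, as slopes to the right and down, at radius r is drawn at 1 + k1 r^2 times it, then the intrinsics apply), "view" (4x4, takes a point from world to camera coordinates); the wrist camera has in their place "hand_eye" (4x4, takes a point from camera to tool coordinates, whose origin is the TCP and whose axes are the flange's). Camera axes: x right, y up, looking along -z (the intrinsics and any distortion apply to the point x, -y, -z); pixel columns grow to the right and rows downward; lengths in m; the calibration is good to about 2 mm. A picture is of the moment at which its call begins: read the wrist's pose just before it. camera_info takes no time and is no camera call.
- bot.hand_in(): hands the job in; it is judged then, once.
The state is a dict: "t": time; "q": joint angles; "joint_vel": joint speeds; "joint_torque": joint torques, N m; "eef_pos": TCP position; "tool_rot": TCP orientation; "contact_force": force on the tool from outside, world axes, zero at the start; "torque": the same for the moment, N m; "gripper_width": opening from 0.0 (shut) to 1.0 (fully open); "grasp_force": force on a finger pad.
Only numpy, scipy, OpenCV 4.12 (cv2) and the standard library are available. Lean on these libraries where they do the work, as an engineer would, in place of code of your own. Each camera call takes 0.05 s, during which the arm holds its last target. There are 200 camera calls.

## Working session

There is one attempt and no reset: what is moved stays moved. The work goes in short steps, Python scripts to look and compute and a tool call to move; the robot and the scene stay as the last step left them, time stands still between calls to the robot, and variables do not carry over. Pictures are saved under pics/ and viewed, at most 10 in all, crops included, and the job is handed in when it is done.

```bash
ls; mkdir -p pics; cat > h.py <<'E'
import numpy as np,cv2
from station import bot, read_camera, camera_info
def ray(name,u,v,T=None):
    c=camera_info(name);f=192/np.tan(np.radians(c['vertical_fov'])/2)
    K=np.array([[f,0,c['cx']],[0,f,c['cy']],[0,0,1.]])
    p=cv2.undistortPoints(np.array([[[u,v]]],float),K,np.array([c['k1'],0,0,0.]))[0,0]
    d=np.array([p[0],-p[1],-1])
    M=np.linalg.inv(np.array(c['view'])) if 'view' in c else T@np.array(c['hand_eye'])
    return M[:3,3],M[:3,:3]@d
def onz(name,u,v,z,T=None):
    o,d=ray(name,u,v,T); return o+d*(z-o[2])/d[2]
def tri(a,b):
    (o1,d1),(o2,d2)=a,b
    s=np.linalg.lstsq(np.c_[d1,-d2],o2-o1,rcond=None)[0]
    p,q=o1+d1*s[0],o2+d2*s[1]; return (p+q)/2,np.linalg.norm(p-q)
def tool():
    from scipy.spatial.transform import Rotation as R
    o=bot.get_obs();T=np.eye(4);q=o['tool_rot'];T[:3,:3]=R.from_quat([q[1],q[2],q[3],q[0]]).as_matrix();T[:3,3]=o['eef_pos'];return T
E
python3 - <<'E'
from h import *
a=read_camera('scene');b=read_camera('side')
cv2.imwrite('pics/a_raw.png',a);cv2.imwrite('pics/b_raw.png',b)
for n,i in(('a',a),('b',b)):cv2.imwrite(f'pics/{n}.png',cv2.resize(i,(800,600),interpolation=cv2.INTER_CUBIC))
print(tool())
for n in('scene','side','wrist'):print(n,camera_info(n))
E
```

```text
pics
station.py
[[ 9.48051121e-01  3.18117376e-01 -6.38980307e-04  2.14577417e-01]
 [ 3.18118000e-01 -9.48049817e-01  1.57557764e-03 -6.39413273e-01]
 [-1.04566539e-04 -1.69699928e-03 -9.99998555e-01  2.30395700e-01]
 [ 0.00000000e+00  0.00000000e+00  0.00000000e+00  1.00000000e+00]]
scene {'vertical_fov': 48.343958992111446, 'cx': 254.2502065621351, 'cy': 200.32335323484773, 'k1': -0.014652665886499295, 'view': array([[-0.90478906,  0.42527172,  0.02237689,  0.54778377],
       [-0.22701801, -0.52611639,  0.81955132,  0.01418817],
       [ 0.36030484,  0.73644111,  0.5725687 , -1.45257719],
       [ 0.        ,  0.        ,  0.        ,  1.        ]])}
side {'vertical_fov': 45.42051664361475, 'cx': 257.10728835740656, 'cy': 199.94224438491884, 'k1': -0.18151983456461498, 'view': array([[-0.7550409 , -0.65559974,  0.01011032,  0.44808724],
       [ 0.41832446, -0.46978758,  0.77737011, -0.32128903],
       [-0.50489394,  0.59117562,  0.62896224, -1.2604273 ],
       [ 0.        ,  0.        ,  0.        ,  1.        ]])}
wrist {'vertical_fov': 66.32985997629847, 'cx': 252.6386612253874, 'cy': 192.27562687065821, 'k1': -0.025543539965676983, 'hand_eye': array([[-1.27421278e-04,  9.51538417e-01,  3.07529875e-01,
         7.75995468e-02],
       [ 9.99999642e-01,  3.78593116e-04, -7.57079817e-04,
         5.40668670e-04],
       [-8.36819225e-04,  3.07529669e-01, -9.51538125e-01,
        -1.44094640e-01],
       [ 0.00000000e+00,  0.00000000e+00,  0.00000000e+00,
         1.00000000e+00]])}
```

View pics/a.png

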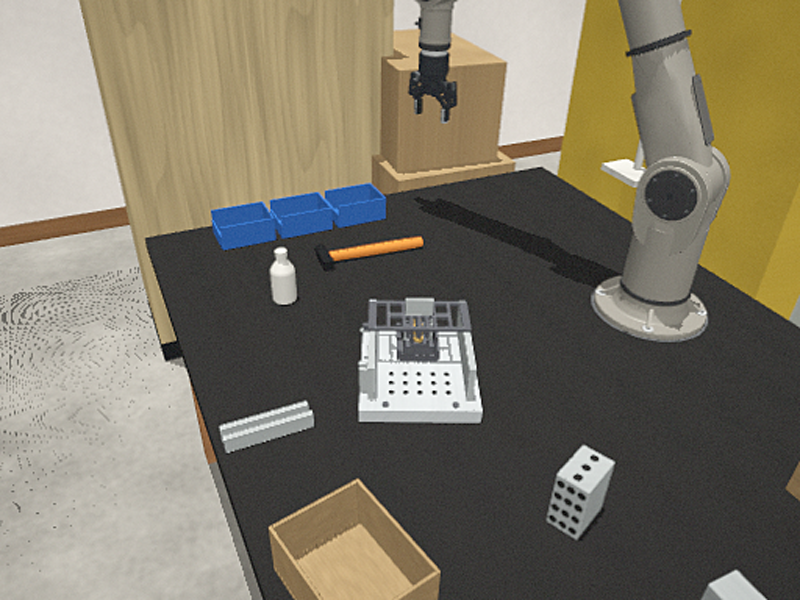

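View pics/b.png

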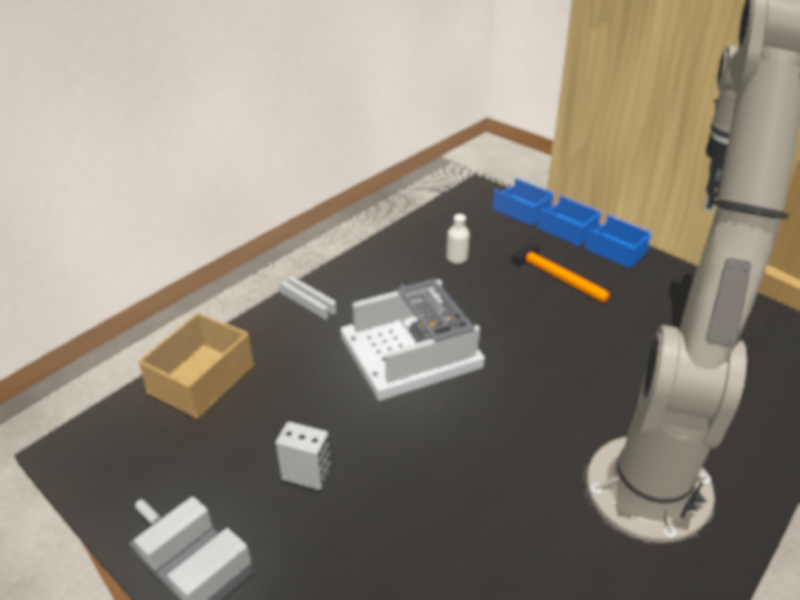

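The scene view shows the fixture at about (420,360) of the 800x600 picture, the guard nearly shut and the tab at about (419,304). In the side view the fixture is at (412,340). I'll zoom in on both.

```bash
python3 - <<'E'
import cv2,numpy as np
a=cv2.imread('pics/a_raw.png')[180:280,220:320];b=cv2.imread('pics/b_raw.png')[170:260,210:320]
a=cv2.resize(a,(400,400),interpolation=2);b=cv2.resize(b,(400,327),interpolation=2)
o=np.zeros((400,800,3),np.uint8);o[:,:400]=a;o[:327,400:]=b;cv2.imwrite('pics/c.png',o)
E
```

```text
(no output)
```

View pics/c.png

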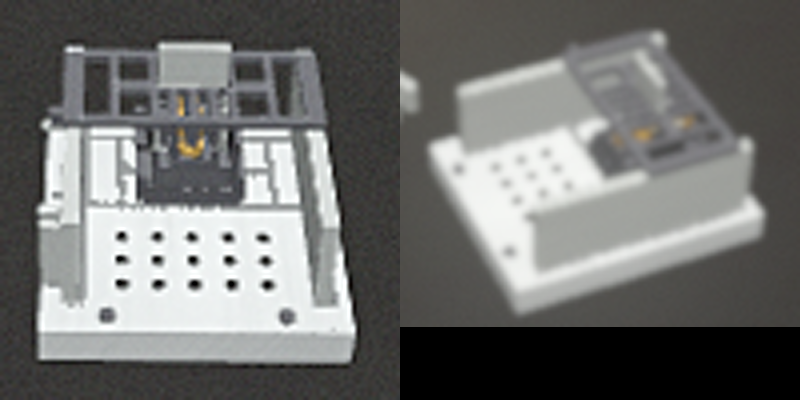

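The crop (scene x4 on the left, side x3.6 on the right) shows the tab's top edge from (160,43) to (231,43). The plate's +y top edge runs from (38,332) to (353,335). In the side crop the plate's top corners are at (430,145), (515,290) and (765,208).

```bash
python3 - <<'E'
from h import *
np.set_printoptions(precision=4,suppress=True)
A=lambda u,v,z:onz('scene',220+u/4-.4,180+v/4-.4,z)
B=lambda u,v,z:onz('side',210+(u-400)/3.636-.4,170+v/3.636-.4,z)
for n,p in dict(pl=(38,332,.03),pr=(353,335,.03),tl=(160,43,.14),tr=(231,43,.14)).items():print(n,A(*p))
for p in((430,145,.03),(515,290,.03),(765,208,.03)):print('s',B(*p))
d=A(353,335,.03)-A(38,332,.03);print(np.linalg.norm(d))
x=-d/np.linalg.norm(d);y=np.array([-x[1],x[0],0]);m=(A(353,335,.03)+A(38,332,.03))/2
o=m-.12*y;print('yaw',np.arctan2(x[1],x[0]),'o',o)
t=(A(160,43,.14)+A(231,43,.14))/2-o;print('tab',t@x,t@y)
E
```

```text
pl [0.7148 0.0759 0.03  ]
pr [0.5263 0.1622 0.03  ]
tl [ 0.5672 -0.0532  0.14  ]
tr [ 0.521  -0.0334  0.14  ]
s [0.7115 0.0685 0.03  ]
s [0.5231 0.1563 0.03  ]
s [ 0.4246 -0.069   0.03  ]
0.2072545278416069
yaw -0.4295617279857756 o [0.5706 0.0099 0.03  ]
tab -0.0018926884692598174 -0.05938466192678725
```

The rows are not in the units I measure in: shifts go in shares of 50 mm and turns go in shares of 120 degrees. I convert before sending: 0.034 m is 0.68, -0.0305 m is -0.61.

Request:
{"name": "jog_arm", "arguments": {
  "ticks": [
    [0.68,-0.61,0,0,1],
    [0.68,-0.61,0,0,1],
    [0.68,-0.61,0,0,1],
    [0.68,-0.61,0,0,1],
    [0.68,-0.61,0,0,1],
    [0.68,-0.61,0,0,1],
    [0.68,-0.61,0,0,1],
    [0.68,-0.61,0,0,1],
    [0.68,-0.61,0,0,1],
    [0.68,-0.61,0,0,1],
    [0.68,-0.61,0,0,1],
    [0.68,-0.61,0,0,1],
    [0.68,-0.61,0,0,1],
    [0.68,-0.61,0,0,1]
  ],
  "grip_n": 40
}}

```text
t: 1.5
eef_pos: [0.5305, -0.0821, 0.2311]
tool_rot: [0.0, 0.987, 0.161, -0.0]
contact_force: [0.6, 0.0, 0.1]
gripper_width: 1.006
grasp_force: 0.0
```

Request:
{"name": "jog_arm", "arguments": {
  "ticks": [
    [0,0,0,-0.0649,0],
    [0,0,0,-0.0649,0],
    [0,0,0,-0.0649,0],
    [0,0,0,-0.0649,0],
    [0,0,0,-0.0649,0],
    [0,0,0,-0.0649,0],
    [0,0,0,0,0],
    [0,0,0,0,0]
  ]
}}

```text
t: 2.3
eef_pos: [0.53, -0.0838, 0.2311]
tool_rot: [-0.0, 0.843, 0.538, -0.0]
contact_force: [-0.1, -0.7, -0.6]
gripper_width: -0.001
grasp_force: 0.0
```

```bash
python3 - <<'E'
from h import *
T=tool();w=read_camera('wrist');np.save('T1.npy',T);cv2.imwrite('pics/w1_raw.png',w);cv2.imwrite('pics/w1.png',cv2.resize(w,(800,600),interpolation=2));print(T)
E
```

```text
[[ 4.21280902e-01  9.06930065e-01 -5.08741633e-04  5.29961060e-01]
 [ 9.06930201e-01 -4.21280900e-01  1.16642766e-04 -8.37880671e-02]
 [-1.08536301e-04 -5.10532521e-04 -9.99999864e-01  2.31066184e-01]
 [ 0.00000000e+00  0.00000000e+00  0.00000000e+00  1.00000000e+00]]
```

View pics/w1.png

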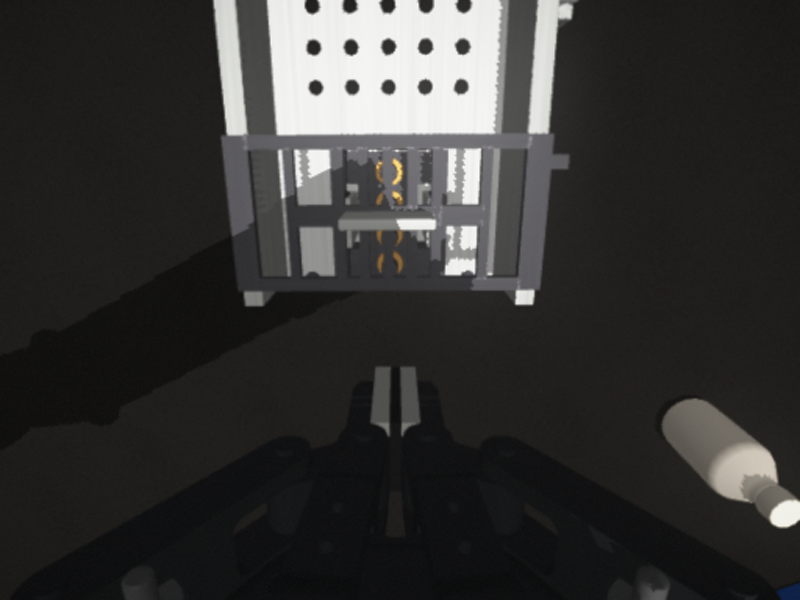

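The wrist view shows the tab's top from (338,218) to (436,219). The grille corners are at (222,137), (552,134), (240,291) and (540,289). The shut fingertips are at (395,370), just short of the guard.

```bash
python3 - <<'E'
from h import *
np.set_printoptions(precision=4,suppress=True)
T=np.load('T1.npy');Ti=np.linalg.inv(T)
for n,u,v,z in (('tabL',338,218,.14),('tabR',436,218,.14),('g1',222,137,.106),('g2',552,134,.106),('g3',240,291,.106),('g4',540,289,.106)):
    p=onz('wrist',u/1.5625-.2,v/1.5625-.2,z,T);print(n,p,(Ti@np.r_[p,1])[:2])
E
```

```text
tabL [ 0.5225 -0.0299  0.14  ] [ 0.0457 -0.0294]
tabR [ 0.5677 -0.0509  0.14  ] [0.0457 0.0205]
g1 [0.4786 0.035  0.106 ] [ 0.0861 -0.0966]
g2 [ 0.6454 -0.0408  0.106 ] [0.0876 0.0867]
g3 [ 0.4418 -0.0465  0.106 ] [-0.0033 -0.0956]
g4 [ 0.6092 -0.1229  0.106 ] [-0.002   0.0884]
```

In the tool's units: 0.03 m is 0.6, 0.015 m is 0.3.

Request:
{"name": "jog_arm", "arguments": {
  "ticks": [
    [0.3,-0.09,0.6,0,0],
    [0,0,0.6,0,0],
    [0,0,0.6,0,0],
    [0,0,0.42,0,0],
    [0,0,0,0,0]
  ]
}}

```text
t: 2.85
eef_pos: [0.5301, -0.0681, 0.1176]
tool_rot: [-0.002, 0.842, 0.539, -0.002]
contact_force: [-0.6, 0.8, 0.5]
gripper_width: 0.002
grasp_force: 0.0
```

Request:
{"name": "jog_arm", "arguments": {
  "ticks": [
    [0.2,0,0,0,0],
    [0.2,0,0,0,0],
    [0.2,0,0,0,0],
    [0.2,0,0,0,0],
    [0.2,0,0,0,0],
    [0.2,0,0,0,0],
    [0.2,0,0,0,0],
    [0.2,0,0,0,0],
    [0.2,0,0,0,0],
    [0,0,0,0,0],
    [0,0,0,0,0]
  ]
}}

```text
t: 3.95
eef_pos: [0.5699, 0.0141, 0.1201]
tool_rot: [-0.0, 0.842, 0.54, -0.0]
contact_force: [-0.1, -0.4, -1.6]
gripper_width: 0.004
grasp_force: 0.0
```

```bash
python3 - <<'E'
from h import *
T=tool();w=read_camera('wrist');np.save('T2.npy',T);cv2.imwrite('pics/w2_raw.png',w);cv2.imwrite('pics/w2.png',cv2.resize(w,(800,600),interpolation=2));print(T[:3,3])
E
```

```text
[0.56991718 0.0140716  0.12013988]
```

View pics/w2.png

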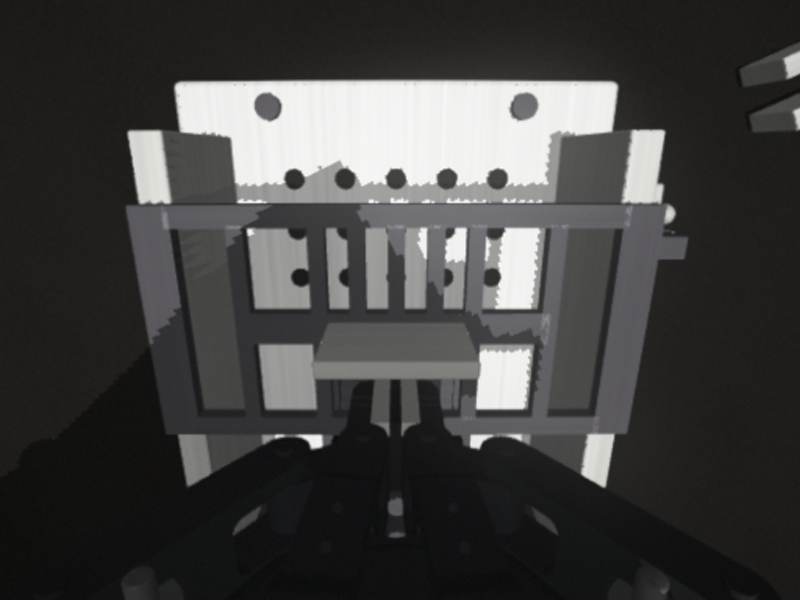

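The guard slides with the fingers. Its lug at (672,247) is about to meet the plunger at (668,213), so I push on through the detent.

In the tool's units: 0.006 m is 0.12, 0.005 m is 0.1.

Request:
{"name": "jog_arm", "arguments": {
  "ticks": [
    [0.12,0,0,0,0],
    [0.12,0,0,0,0],
    [0.12,0,0,0,0],
    [0.1,0,0,0,0],
    [0,0,0,0,0],
    [0,0,0,0,0]
  ]
}}

```text
t: 4.6
eef_pos: [0.5778, 0.0301, 0.1199]
tool_rot: [0.001, 0.843, 0.538, -0.004]
contact_force: [-5.8, -10.4, 6.5]
gripper_width: 0.0
grasp_force: 5.9
```

Request:
{"name": "jog_arm", "arguments": {
  "ticks": [
    [0.06,0,0,0,0],
    [0,0,0,0,0]
  ]
}}

```text
t: 4.8
eef_pos: [0.5778, 0.0302, 0.1199]
tool_rot: [0.002, 0.843, 0.537, -0.006]
contact_force: [-11.6, -16.1, 12.2]
gripper_width: -0.002
grasp_force: 9.5
```

Request:
{"name": "jog_arm", "arguments": {
  "ticks": [
    [0.06,0,0,0,0],
    [0,0,0,0,0]
  ]
}}

```text
t: 5.0
eef_pos: [0.5778, 0.0303, 0.1199]
tool_rot: [0.003, 0.844, 0.537, -0.008]
contact_force: [-15.2, -21.5, 17.7]
gripper_width: -0.003
grasp_force: 13.0
```

Request:
{"name": "jog_arm", "arguments": {
  "ticks": [
    [0.04,0,0,0,0],
    [0,0,0,0,0]
  ]
}}

```text
t: 5.2
eef_pos: [0.5778, 0.0303, 0.1199]
tool_rot: [0.003, 0.844, 0.536, -0.009]
contact_force: [-18.3, -25.2, 21.6]
gripper_width: -0.002
grasp_force: 15.4
```

```bash
python3 - <<'E'
from h import *
T=tool();w=read_camera('wrist');np.save('T3.npy',T);cv2.imwrite('pics/w3_raw.png',w)
print(T[:3,3],np.linalg.inv(np.load('T2.npy'))@T[:,3])
E
```

```text
[0.57782673 0.03028997 0.11992131] [1.80393030e-02 4.23102296e-04 2.20919932e-04 1.00000000e+00]
```

```bash
python3 - <<'E'
import cv2
w=cv2.imread('pics/w3_raw.png');cv2.imwrite('pics/w3.png',cv2.resize(w,(800,600),interpolation=2))
E
```

```text
(no output)
```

View pics/w3.png

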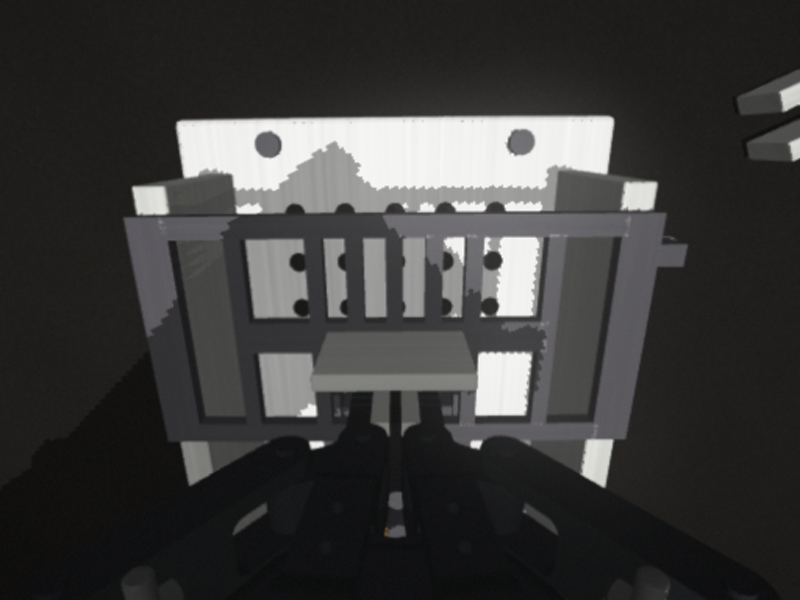

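The guard sits further along, with grille corners at (126,218), (665,213), (168,440) and (630,438). The plate's +y top edge runs from (178,121) to (613,118). I'll compute the guard's joint value from these.

```bash
python3 - <<'E'
from h import *
np.set_printoptions(precision=4,suppress=True)
def f(T,L):
    Ti=np.linalg.inv(T)
    for n,u,v,z in L:
        p=onz('wrist',u/1.5625-.2,v/1.5625-.2,z,T);print(n,p,(Ti@np.r_[p,1])[:2])
f(np.load('T3.npy'),[('p1',178,121,.03),('p2',613,118,.03),('g1',126,218,.106),('g2',665,213,.106),('g3',168,440,.106),('g4',630,438,.106),('tabL',323,332,.14),('tabR',469,331,.14),('tL',312,376,.14),('tR',476,375,.14)])
print()
f(np.load('T2.npy'),[('p1',177,84,.03),('p2',618,82,.03),('g1',127,207,.106),('g2',667,204,.106),('g3',165,434,.106),('g4',632,433,.106)])
E
```

```text
p1 [0.5219 0.1567 0.03  ] [ 0.0923 -0.1039]
p2 [0.7097 0.0699 0.03  ] [0.0936 0.103 ]
g1 [0.5176 0.1206 0.106 ] [ 0.0565 -0.0928]
g2 [0.6853 0.0439 0.106 ] [0.0583 0.0915]
g3 [0.4792 0.0391 0.106 ] [-0.0337 -0.093 ]
g4 [ 0.6498 -0.0393  0.106 ] [-0.0321  0.0948]
tabL [0.5708 0.065  0.14  ] [ 0.028  -0.0212]
tabR [0.6091 0.0474 0.14  ] [0.0284 0.021 ]
tL [0.561  0.0538 0.14  ] [ 0.0137 -0.0253]
tR [0.6057 0.0333 0.14  ] [0.0142 0.0238]

p1 [0.5218 0.1559 0.03  ] [ 0.1088 -0.1029]
p2 [0.7104 0.0702 0.03  ] [0.1096 0.1043]
g1 [0.5111 0.1072 0.106 ] [ 0.0601 -0.0923]
g2 [0.6797 0.0309 0.106 ] [0.0611 0.0927]
g3 [0.4725 0.0255 0.106 ] [-0.0302 -0.0933]
g4 [ 0.644  -0.0527  0.106 ] [-0.0298  0.0952]
```

The guard's centre is 80.7 mm from the plate's edge, which makes the joint about 0.099. It is open against its end stop. Now I back off, rise and look at the cassette.

In the tool's units: -0.04 m is -0.8, -0.035 m is -0.7.

Request:
{"name": "jog_arm", "arguments": {
  "ticks": [
    [-0.3,0,0,0,0],
    [-0.3,0,0,0,0],
    [0,0,-0.8,0,0.5],
    [0,0,-0.8,0,1],
    [0,0,-0.62,0,1],
    [-0.7,0,0,0,1],
    [-0.7,0,0,0,1],
    [-0.7,0,0,0,1],
    [0,0,0,0,1],
    [0,0,0,0,1]
  ]
}}

```text
t: 6.25
eef_pos: [0.5265, -0.0812, 0.2314]
tool_rot: [0.0, 0.842, 0.539, 0.0]
contact_force: [-0.3, 0.4, 0.5]
gripper_width: 1.0
grasp_force: 0.0
```

```bash
python3 - <<'E'
from h import *
T=tool();w=read_camera('wrist');np.save('T4.npy',T);cv2.imwrite('pics/w4_raw.png',w);cv2.imwrite('pics/w4.png',cv2.resize(w[:,100:400],(800,600) if 0 else (768,576*0+600))if 0 else cv2.resize(w[20:300,100:420],(686,600),interpolation=2));print(T)
E
```

```text
[[ 4.19024477e-01  9.07974584e-01  8.01529309e-04  5.26525834e-01]
 [ 9.07974652e-01 -4.19024883e-01  4.24224558e-04 -8.12160376e-02]
 [ 7.21045842e-04  5.50007822e-04 -9.99999589e-01  2.31385318e-01]
 [ 0.00000000e+00  0.00000000e+00  0.00000000e+00  1.00000000e+00]]
```

View pics/w4.png

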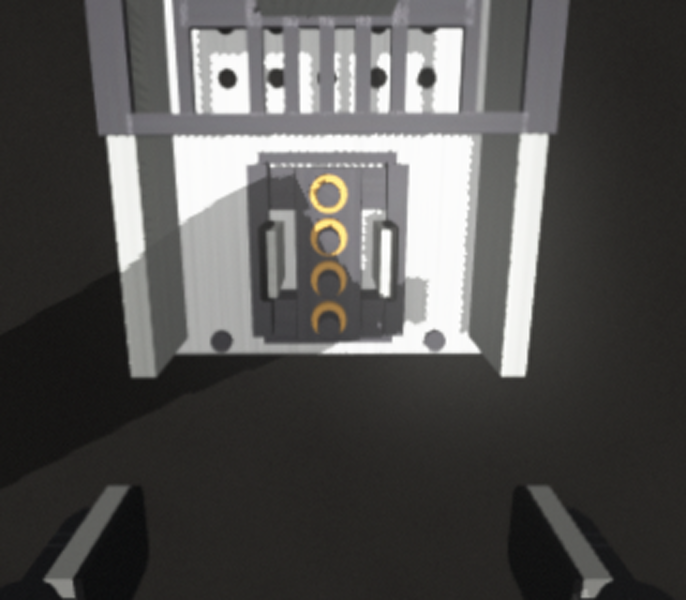

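The crop (x2.144, offset 100,20) shows the guard open with the cassette uncovered. The catch pads span u 260 to 398 and v 222 to 300, and the brass collars run along u=328 from v=194 to 321.

```bash
python3 - <<'E'
from h import *
np.set_printoptions(precision=4,suppress=True)
T=np.load('T4.npy');Ti=np.linalg.inv(T)
for n,u,v,z in [('L',260,222,.09),('L2',262,300,.075),('L3',260,300,.065),('R',398,222,.09),('R2',397,300,.065),('c1',328,194,.085),('c4',328,321,.085),('r1',143,377,.1),('r2',514,377,.1),('g',98,134,.106),('g2',557,133,.106)]:
    p=onz('wrist',100+u/2.144-.3,20+v/2.144-.3,z,T);print(n,p,(Ti@np.r_[p,1])[:2])
o=np.array([.566,.0041,.073]);y=np.array([.416,.909,0]);print('dock',(Ti@np.r_[o-.06*y,1])[:2])
m=cv2.inRange(cv2.cvtColor(cv2.imread('pics/w4_raw.png'),cv2.COLOR_BGR2HSV),(12,120,70),(32,255,255));v,u=np.nonzero(m);print(len(u),u.mean(),(u.min()+u.max())/2,(v.min()+v.max())/2)
p=onz('wrist',(u.min()+u.max())/2,(v.min()+v.max())/2,.083,T);print((Ti@np.r_[p,1])[:2])
E
```

```text
L [ 0.5216 -0.0192  0.09  ] [ 0.0541 -0.0305]
L2 [ 0.504  -0.0532  0.075 ] [ 0.0159 -0.0323]
L3 [ 0.5013 -0.0542  0.065 ] [ 0.0139 -0.0343]
R [ 0.5772 -0.0449  0.09  ] [0.0541 0.0307]
R2 [ 0.5635 -0.0829  0.065 ] [0.0139 0.0342]
c1 [ 0.554  -0.0212  0.085 ] [ 0.0659 -0.0003]
c4 [ 0.5296 -0.0739  0.085 ] [ 0.0079 -0.0003]
r1 [ 0.4424 -0.0588  0.1   ] [-0.015  -0.0858]
r2 [ 0.5981 -0.1307  0.1   ] [-0.015   0.0857]
g [0.4799 0.04   0.106 ] [ 0.0904 -0.0932]
g2 [ 0.6483 -0.0373  0.106 ] [0.0908 0.0921]
dock [0.0339 0.0002]
241 251.63485477178423 252.5 137.5
[ 0.0397 -0.0005]
```

In the tool's units: 0.036 m is 0.72, 0.03 m is 0.6.

Request:
{"name": "jog_arm", "arguments": {
  "ticks": [
    [0.72,0,0,0,1],
    [0,0,0.6,0,1],
    [0,0,0.6,0,1],
    [0,0,0.6,0,1],
    [0,0,0.6,0,1],
    [0,0,0.4,0,1],
    [0,0,0.4,0,1],
    [0,0,0.2,0,1],
    [0,0,0.12,0,1],
    [0,0,0,0,1],
    [0,0,0,0,1]
  ],
  "grip_n": 60
}}

```text
t: 7.4
eef_pos: [0.5423, -0.0478, 0.056]
tool_rot: [0.0, 0.842, 0.54, 0.001]
contact_force: [0.5, -0.3, 0.2]
gripper_width: 1.006
grasp_force: 0.0
```

Request:
{"name": "jog_arm", "arguments": {
  "ticks": [
    [0,0,0,0,0.8],
    [0,0,0,0,0.6],
    [0,0,0,0,0.4],
    [0,0,0,0,0.2],
    [0,0,0,0,0],
    [0,0,0,0,0],
    [0,0,0,0,0],
    [0,0,0,0,0]
  ]
}}

```text
t: 8.2
eef_pos: [0.5423, -0.0482, 0.0576]
tool_rot: [0.001, 0.842, 0.539, 0.0]
contact_force: [-5.9, 0.0, 19.6]
gripper_width: 0.509
grasp_force: 59.8
```

In the tool's units: -0.01 m is -0.2, -0.006 m is -0.12.

Request:
{"name": "jog_arm", "arguments": {
  "ticks": [
    [0,0,-0.08,0,0],
    [0,0,-0.12,0,0],
    [0,0,-0.2,0,0],
    [0,0,0,0,0]
  ]
}}

```text
t: 8.6
eef_pos: [0.5423, -0.0482, 0.0765]
tool_rot: [0.001, 0.842, 0.539, 0.001]
contact_force: [-0.0, 0.4, -4.3]
gripper_width: 0.497
grasp_force: 62.7
```

```bash
python3 - <<'E'
from h import *
T=tool();a=read_camera('scene');b=read_camera('side');w=read_camera('wrist')
a=a[160:280,220:320];b=b[150:260,210:320];w=w[100:300,150:360]
o=np.zeros((600,800,3),np.uint8);o[:360,:300]=cv2.resize(a,(300,360),interpolation=2);o[:300,300:600]=cv2.resize(b,(300,300),interpolation=2)
o[300:,380:800]=cv2.resize(w,(420,300)) if 0 else cv2.resize(w,(420,300));cv2.imwrite('pics/d.png',o)
E
```

```text
(no output)
```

View pics/d.png

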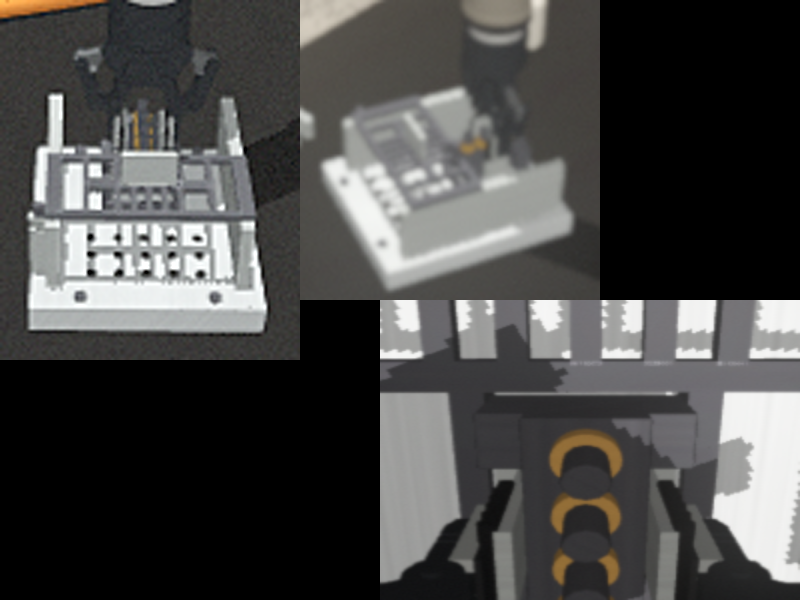

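The montage shows both pads clamped on the catches, and the wrist crop shows the cassette rising level between the fingers around (585,500). The force of -4.3 N is the cassette's weight. I lift the rest of the way.

In the tool's units: -0.012 m is -0.24, -0.01 m is -0.2.

Request:
{"name": "jog_arm", "arguments": {
  "ticks": [
    [0,0,-0.2,0,0],
    [0,0,-0.2,0,0],
    [0,0,-0.24,0,0],
    [0,0,-0.24,0,0],
    [0,0,-0.24,0,0],
    [0,0,-0.24,0,0],
    [0,0,-0.24,0,0],
    [0,0,-0.24,0,0],
    [0,0,-0.12,0,0],
    [0,0,-0.06,0,0],
    [0,0,0,0,0],
    [0,0,0,0,0],
    [0,0,0,0,0],
    [0,0,0,0,0],
    [0,0,0,0,0],
    [0,0,0,0,0]
  ]
}}

```text
t: 10.35
eef_pos: [0.5415, -0.0482, 0.1761]
tool_rot: [-0.0, 0.842, 0.54, -0.0]
contact_force: [0.7, 0.3, -3.7]
gripper_width: 0.499
grasp_force: 62.7
```

```bash
python3 - <<'E'
from h import *
a=read_camera('scene');b=read_camera('side');w=read_camera('wrist')
a=a[140:280,220:320];b=b[130:260,210:320];w=w[60:300,120:400]
o=np.zeros((600,800,3),np.uint8);o[:420,:300]=cv2.resize(a,(300,420),interpolation=2);o[:300,300:554]=cv2.resize(b,(254,300),interpolation=2)
o[300:,400:750]=cv2.resize(w,(350,300));cv2.imwrite('pics/e.png',o)
E
```

```text
(no output)
```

View pics/e.png

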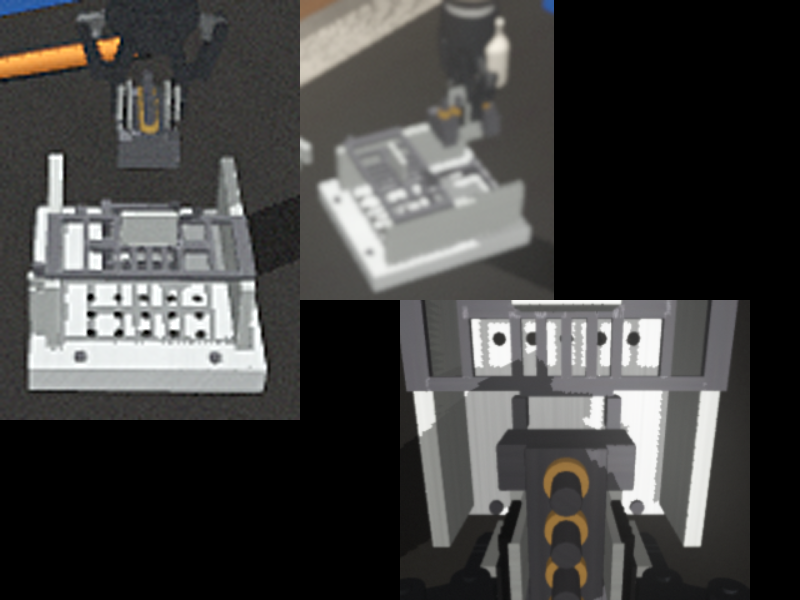

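The cassette hangs level between the fingers at (148,120), clear of the dock. The guard is still open and the bystanders have not moved, so I hand in.

```bash
python3 -c "
from station import bot, read_camera, camera_info
print(bot.hand_in())"
```

```text
the job is handed in; nothing more can be done
None
```

I handed the job in at about 10.5 s; it returned no verdict, but the last pictures and readings show the guard open and the cassette held level, gripped at 63 N by its pinched catches, about 12 cm above its seat and touching only the fingers.

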